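Hold a spring clip gaping over the right bin card

ROBOT

A 7-joint arm with a two-finger parallel gripper is mounted at the origin on the work surface. World frame = base frame: x ahead of the robot, y to its left, z up, the work surface at z = 0. Lengths are in m, angles in rad, forces in N, time in s.
With the tool pointing down it reaches from about 0.375 to 0.925 m from the base axis. Payload 3.1 kg.
Tool frame: the origin (TCP) lies at the very end of the fingers, on their centre line; the grasp point (between the pads) lies ctrl.tcp_to_grasp behind it (ctrl.tcp_to_grasp is the distance from the TCP to the grasp point, in m); z points along the fingers, y is the direction in which the jaws open and shut (so a half turn about z gives the same grasp; the last joint's range is limited). The gripper opens to 85 mm and grips with 20 to 120 N. Pads are 22 mm wide; open, the fingers measure 114 mm over their backs; the gripper's body (76 mm by 85 mm) begins 54 mm behind the grasp point. The pads swing forward as they close: fully open they stand 13 mm farther back than shut.
Start: joints at [-1.257, 0.383, 0.044, 1.598, -0.018, 1.161, -0.05], TCP at [0.26, 0.596, 0.231] pointing down, gripper open.
Joint ranges: [-2.61, 2.61], [-0.41, 2.15], [-1.48, 1.57], [0, 2.5], [-1.57, 4.71], [0.05, 1.97], [-2.85, 2.85]. Speed limits (rad/s): [2.79, 2.79, 3.14, 3.14, 3.14, 3.14, 3.14].

INTERFACE

Orientations are given as a 3x3 rotation matrix whose columns are the frame's x, y, z axes.
In Python, from bench import ctrl gives the robot as it stands.
- The arm moves only by the shell command python3 -m creep 'ROWS' [FORCE]. ROWS is JSON, a list of rows, each a list of 5 numbers: the closure, from 0 (fully open) to 1 (shut), then the shift along the tool's x, y, z in units of 100 mm (1.0 is 100 mm), then the turn about the tool's z in units of pi/2 rad (1.0 is pi/2 rad). In form: [[fingers, tx, ty, tz, twist], ...]. A call has 1 to 5 rows; each row is the pose to reach, as a shift and turn from the pose commanded when the call began, along the tool's axes at that moment; what a row does not reach only later rows make up. A row lasts 1/8 s, in which the tool goes at most 62.5 mm and 10.7 degrees, less where a joint would pass 70% of its speed; a pose out of reach is approached as far as the arm can. A call with a number of a shift or a turn outside -1 to 1 is refused whole. A call with a gripper value outside its range is refused whole. The fingers move at their own pace and stop on an object; FORCE is the grip in N (left out, the last holds). Time passes only in rows, so rows that repeat a pose let the fingers close. It gives the time, the measured TCP pose, the force and the opening at its end, in the units of the state.
- ctrl.sense(): the state, without advancing time (a new reading comes with each control period).
- ctrl.camera(name): name is "scene" or "top" or "wrist"; returns the picture (400x640x3 uint8, red, green, blue); there is no depth.
- ctrl.camera_info(name): a dict with "fx", "fy", "cx", "cy" (pixels), "distortion" ([k1, k2, p1, p2, k3] as OpenCV has them; the pictures are not rectified), "R" (3x3) and "t" (3): a world point X has camera coordinates R X + t. Camera axes: x right, y down, z forward; pixel columns grow to the right and rows downward; lengths in m; the calibration is good to about 2 mm. A picture is of the moment at which its call begins: read the wrist's pose just before it. camera_info takes no time and is no camera call; for the wrist camera it gives the pose at the moment of the call.
- ctrl.sign_off(): hands the job in, once; it reports no verdict.
Trained networks look in the newest picture that a camera, given by its name, has taken for a name from the list of things; names that differ only in an ending like _2 or _b are one class to them, and where a whole thing is asked for, a point or a joint stands for the part that bears it (a point fixed in the world has none). Each returns a list of dicts, best first, with "confidence" (0 to 1); they miss things now and then, are a little off and sometimes report something else, mostly with a low value. They report only what shows in the picture. A call takes as long as a camera call.
- ctrl.find_in(camera, target): "point" ([x, y, z] in m, in the coordinates of the camera as it stood for that picture, good to about 4 mm: the middle of the surface that is visible of it).
- ctrl.landmark_of(camera, target): "point" ([x, y, z] in m, in the coordinates of the camera as it stood for that picture, good to about 4 mm: a listed point, or the origin of a listed thing).
The state is a dict: "t": time; "joints": joint angles; "joint_velocities": joint speeds; "effort": joint torques, N m; "position": TCP position; "orientation": TCP orientation; "contact_force": force on the tool from outside, world axes, zero at the start; "wrist_torque": the same for the moment, N m; "width": finger opening in m.
Only numpy, scipy, OpenCV 4.12 (cv2) and the standard library are available. Lean on these libraries where they do the work, as an engineer would, in place of code of your own. Each camera call takes 0.05 s, during which the arm holds its last target.

TASK

A new slip has come for the bin that holds the brass fitting. Squeeze the orange and black spring clip wide open while it still sits on its rack, lift it off, and bring it over that bin's card so that the gaping jaws straddle the card's top edge, square to the card and well within its width, touching neither the card nor the bin. Finish while holding the clip like that, upright, still and squeezed wide open in the gripper, so that the slip can be slid in beside the card; shove no bin and leave everything else where it is.

Things in the scene. Friction and masses are not known exactly. Their poses are not given: they have to be found in the camera images.
- clip: loose A-shaped spring clip, black with orange handle ends and jaw tips, 75 g, standing upright on the rack and biting its strip. Origin on the pivot pin; z up through the two handles, x the line along which handles and jaws open and close, y along the pin. Handles above the pivot, jaws below; squeezing the handles together opens the jaws, let go it snaps shut
- clip_handles (a point): between the handles, 42 mm above the pivot, where to squeeze (axes as the clip). Handles 24 mm wide (y), 14 to 58 mm above the pivot; closed they splay, 58 mm over the outer faces near the top; fully squeezed they stand parallel, 28 mm over the outer faces, against a firm stop. It takes 4 N a side to begin, about 8 N fully open
- clip_jaws (a point): between the jaw tips, 43 mm below the pivot (axes as the clip). Jaws 22 mm wide (y), their orange tips end 50 mm below the pivot; 4 mm apart on the rack, 25 to 33 mm apart fully open (then 54 mm over their outsides)
- clip_throat (a point): underside of the solid block under the pivot, 12 mm below it (axes as the clip): a card edge can enter the jaws from below up to here, 38 mm deep
- clip_a (a joint): swing of the clip's half on its +x side, rad: 0 biting the rack's strip, 0.30 fully open (handles parallel), -0.03 shut on nothing. A spring pulls it closed
- clip_b (a joint): the same for the half on the clip's -x side; the two halves swing together by equal amounts
- rack: fixed clip rack: dark steel foot 90 (x) by 160 (y) by 10 mm with an upright aluminium strip in its middle, 4 mm thick (x), 140 mm long (y), its top edge 90 mm above the table. Origin at the centre of the underside, z up. The clip's throat sits on the strip's top edge, its pivot 102 mm above the table and its x axis across the strip
- bin_1: one of three alike clear bins, 100 (x) by 120 (y) by 55 mm high, walls and floor 4 mm, loose, 0.6 kg; origin at the centre of its underside, z up. A white card with a blue top stands upright on its -x side at x = -51.5 mm, 3 mm thick (x), 80 mm wide (y), its top edge 130 mm above the bin's underside
- bin_2: one of three alike clear bins, 100 (x) by 120 (y) by 55 mm high, walls and floor 4 mm, loose, 0.6 kg; origin at the centre of its underside, z up. A white card with a blue top stands upright on its -x side at x = -51.5 mm, 3 mm thick (x), 80 mm wide (y), its top edge 130 mm above the bin's underside
- bin_3: one of three alike clear bins, 100 (x) by 120 (y) by 55 mm high, walls and floor 4 mm, loose, 0.6 kg; origin at the centre of its underside, z up. A white card with a blue top stands upright on its -x side at x = -51.5 mm, 3 mm thick (x), 80 mm wide (y), its top edge 130 mm above the bin's underside
- card_1 (a point): middle of the top edge of the card of bin_1; its axes are the bin's
- card_2 (a point): middle of the top edge of the card of bin_2; its axes are the bin's
- card_3 (a point): middle of the top edge of the card of bin_3; its axes are the bin's
- brass_fitting: brass pipe fitting, yellow metal, standing in one of the bins: 38 mm across the foot, 44 mm high; origin at the centre of its underside. The bin that has it marks the card to go to
- caster_wheel: black caster wheel lying in another bin, 42 mm across, 22 mm high; origin at the centre of its underside
- valve_knob: red valve knob standing in another bin, 42 mm across, 30 mm high; origin at the centre of its underside
- jar: bystander: glass jar, 68 mm across, 85 mm high, off to the side; origin at the centre of its underside
- screwdriver: bystander: screwdriver lying on the table; lies along its own x
- tape_measure: bystander: yellow tape measure, 60 by 40 by 55 mm; origin at the centre of its underside
- carton: bystander: small cardboard box, 90 by 70 by 50 mm; origin at the centre of its underside

How it is judged:
On the way, in this order (a step that is already met when the one before it is completed fails the run):
1. the clip is squeezed wide open while it still sits on the rack's strip (value of joint each of clip_a, clip_b above 0.2 rad and height (world z) of clip below 0.112 m and horizontal distance between clip and rack below 0.07 m), for 0.2 s.
2. the clip, held open, straddles the top edge of the card of the bin with the brass fitting (value of joint each of clip_a, clip_b above 0.2 rad and ((horizontal distance between brass_fitting and bin_1 below 0.06 m and z of card_1 in the frame of clip between -0.044 and -0.0125 m and x of card_1 in the frame of clip between -0.009 and 0.009 m and y of card_1 in the frame of clip between -0.032 and 0.032 m and angle between the x axis of clip and the x axis of bin_1, either way round below 0.3 rad and contact force between clip and bin_1 below 0.3 N) or (horizontal distance between brass_fitting and bin_2 below 0.06 m and z of card_2 in the frame of clip between -0.044 and -0.0125 m and x of card_2 in the frame of clip between -0.009 and 0.009 m and y of card_2 in the frame of clip between -0.032 and 0.032 m and angle between the x axis of clip and the x axis of bin_2, either way round below 0.3 rad and contact force between clip and bin_2 below 0.3 N) or (horizontal distance between brass_fitting and bin_3 below 0.06 m and z of card_3 in the frame of clip between -0.044 and -0.0125 m and x of card_3 in the frame of clip between -0.009 and 0.009 m and y of card_3 in the frame of clip between -0.032 and 0.032 m and angle between the x axis of clip and the x axis of bin_3, either way round below 0.3 rad and contact force between clip and bin_3 below 0.3 N))), for 0.3 s.
At the end, for the whole second after the job is handed in: clip halves open over 0.2 rad; card top edge (bin with the brass fitting) 12.5-44 mm under the pivot, within 9 mm of the jaws' mid-plane, its middle within 32 mm sideways; square within 0.3 rad, upright within 0.25 rad, still; fingers press over 2 N, clip on bin or card under 0.3 N (all of step 2 and contact force between the fingers and clip above 2 N and linear speed of clip below 0.02 m/s and angle between clip's own z axis and vertical below 0.25 rad); the arm keeps its last pose, push and grip.
It fails at once if a bin is shoved more than 15 mm (distance of any of bin_1, bin_2, bin_3 from where it was at the start of the episode above 0.015 m).
It fails at once if a thing in a bin or a bystander is moved more than 30 mm (distance of any of brass_fitting, caster_wheel, valve_knob, jar, screwdriver, tape_measure, carton from where it was at the start of the episode above 0.03 m).
It also fails if it takes over 38 s, if anything falls off the work surface, if the arm or the gripper's body presses on something with over 40 N, if the wrist force passes 120 N, or if a joint passes its speed limit or range.

## Working session

There is one attempt and no reset: what is moved stays moved. The work goes in short steps, Python scripts to look and compute and a shell command to move; the robot and the scene stay as the last step left them, time stands still between calls to the robot, and variables do not carry over. Pictures are saved under pics/ and viewed, and the job is handed in when it is done.

```bash
ls; mkdir -p pics; python3 - <<'E'
from bench import ctrl
import cv2
s=ctrl.sense(); print({k:s[k] for k in('t','position','orientation','width')}, ctrl.tcp_to_grasp)
for n in('scene','top'):
    im=ctrl.camera(n); cv2.imwrite(f'pics/{n}0.png',im[:,:,::-1])
    i=ctrl.camera_info(n); print(n,i)
E
```

```text
pics
{'t': 0.0, 'position': array([0.2597509 , 0.59481533, 0.22986487]), 'orientation': array([[-9.16447509e-01,  4.00153756e-01, -9.66273305e-04],
       [ 4.00154912e-01,  9.16444249e-01, -2.44623391e-03],
       [-9.33340751e-05, -2.62850399e-03, -9.99996541e-01]]), 'width': 0.08538659355940895} 0.0187
scene {'fx': 455.3039588380772, 'fy': 455.3039588380772, 'cx': 321.80306270014813, 'cy': 202.4962576507246, 'distortion': array([0.01630841, 0.        , 0.        , 0.        , 0.        ]), 'R': array([[ 0.65884275,  0.75217825, -0.01241413],
       [ 0.56347639, -0.5043552 , -0.65430894],
       [-0.49841809,  0.42409163, -0.75612545]]), 't': array([-0.34614699, -0.22960877,  1.69979752])}
top {'fx': 508.0529913604533, 'fy': 508.0529913604533, 'cx': 317.3122981536006, 'cy': 196.7917309847675, 'distortion': array([-0.02942291,  0.        ,  0.        ,  0.        ,  0.        ]), 'R': array([[-1.39059855e-02, -9.99903303e-01, -8.85324095e-05],
       [-9.85092954e-01,  1.37151957e-02, -1.71475261e-01],
       [ 1.71459894e-01, -2.29731984e-03, -9.85188422e-01]]), 't': array([-0.0049217 ,  0.51584543,  1.34568386])}
```

View pics/scene0.png

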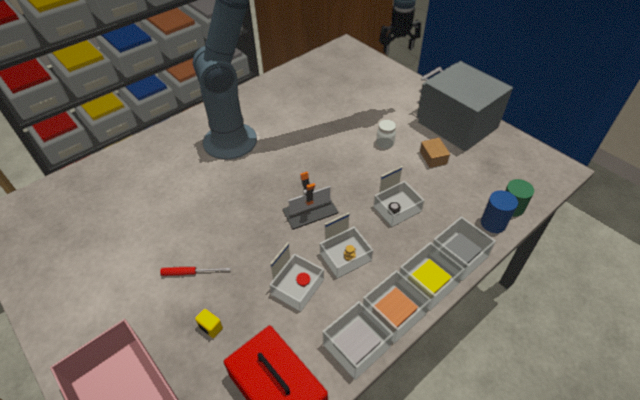

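View pics/top0.png

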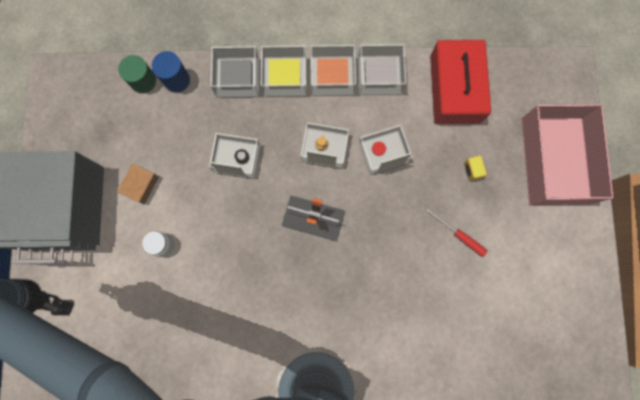

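```bash
cat > h.py <<'E'
from bench import ctrl
import numpy as np, cv2
def w(cam,p,info=None):
    i=info or ctrl.camera_info(cam); return i['R'].T@(np.array(p)-i['t'])
def proj(i,X):
    r,_=cv2.Rodrigues(i['R']); K=np.array([[i['fx'],0,i['cx']],[0,i['fy'],i['cy']],[0,0,1]])
    return cv2.projectPoints(np.array(X,float).reshape(-1,1,3),r,i['t'],K,i['distortion'])[0].reshape(-1,2)
def ray(i,px,z):
    K=np.array([[i['fx'],0,i['cx']],[0,i['fy'],i['cy']],[0,0,1]])
    u=cv2.undistortPoints(np.array(px,float).reshape(-1,1,2),K,i['distortion']).reshape(-1,2)
    out=[]
    c=-i['R'].T@i['t']
    for a in u:
        d=i['R'].T@np.array([a[0],a[1],1]); out.append(c+d*(z-c[2])/d[2])
    return np.array(out)
E
python3 - <<'E'
from h import *
for c in('top','scene'):
    for t in('clip','clip_handles','rack','bin_1','card_1','brass_fitting'):
        for r in ctrl.landmark_of(c,t): print(c,t,round(r['confidence'],2),w(c,r['point']).round(4))
print(ctrl.sense()['t'])
E
```

```text
top clip 0.81 [ 0.4637 -0.0006  0.1044]
top clip_handles 0.7 [ 0.6629 -0.0321 -0.0025]
top clip_handles 0.64 [ 0.4606 -0.0038  0.1432]
top rack 0.87 [ 0.4629  0.     -0.0018]
top rack 0.59 [ 0.4659 -0.      0.1028]
top bin_1 0.74 [ 0.6652 -0.0327  0.0012]
top bin_1 0.68 [ 6.402e-01  2.204e-01 -4.000e-04]
top bin_1 0.62 [ 0.6504 -0.2054  0.0011]
top card_1 0.94 [ 0.6166 -0.0248  0.125 ]
top card_1 0.79 [ 0.6036 -0.2208  0.1295]
top card_1 0.68 [0.5875 0.2307 0.1314]
top brass_fitting 0.61 [ 6.73e-01 -2.53e-02 -4.00e-04]
scene clip 0.62 [0.4633 0.0018 0.1007]
scene clip_handles 0.8 [ 0.4628 -0.0033  0.1448]
scene rack 0.7 [0.4671 0.0069 0.0015]
scene bin_1 0.93 [ 0.6467  0.2241 -0.0014]
scene bin_1 0.82 [ 0.6539 -0.2004  0.    ]
scene bin_1 0.81 [ 6.716e-01 -3.080e-02 -4.000e-04]
scene card_1 0.97 [0.5933 0.2269 0.1306]
scene card_1 0.8 [ 0.6061 -0.2127  0.1262]
scene card_1 0.7 [ 0.617  -0.0218  0.1314]
scene brass_fitting 0.6 [ 0.6549 -0.2035 -0.    ]
scene brass_fitting 0.55 [ 6.731e-01 -2.050e-02  4.000e-04]
0.7
```

Scene: the gold fitting at about (350,253) is in the middle bin, and the clip is on its rack at about (308,188). In the top view the fitting is at (321,144) and the rack strip runs roughly from (289,207) to (340,220). I'll zoom in to measure the yaws.

```bash
python3 - <<'E'
import cv2
im=cv2.imread('pics/top0.png')[110:250,270:370]
cv2.imwrite('pics/topz.png',cv2.resize(im,None,fx=4.2,fy=4.2,interpolation=cv2.INTER_CUBIC))
im=cv2.imread('pics/scene0.png')[160:290,270:390]
cv2.imwrite('pics/scz.png',cv2.resize(im,None,fx=4.5,fy=4.5,interpolation=cv2.INTER_CUBIC))
E
```

```text
(no output)
```

View pics/topz.png

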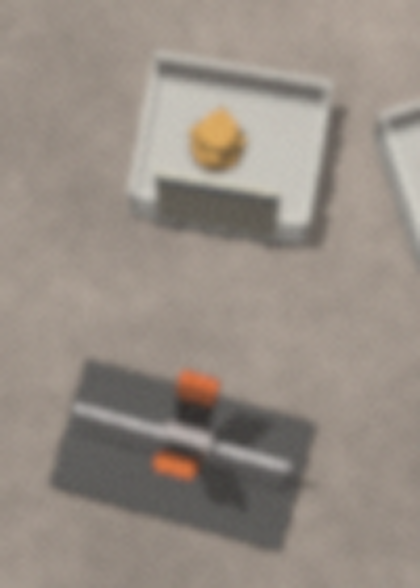

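View pics/scz.png

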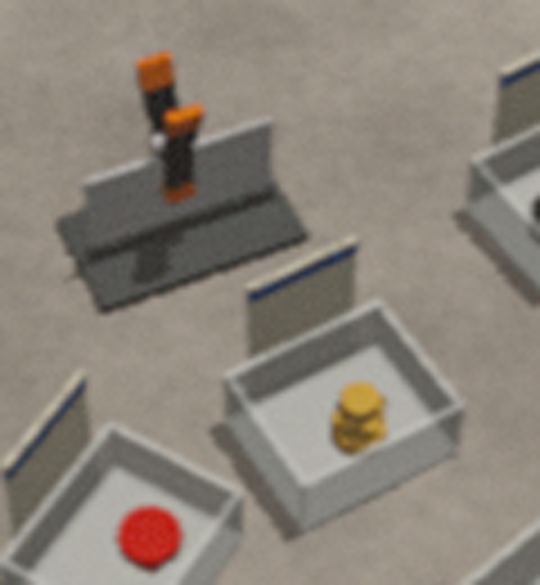

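```bash
python3 - <<'E'
from h import *
i=ctrl.camera_info('top'); j=ctrl.camera_info('scene')
T=lambda p,z: ray(i,np.array(p)/4.2+[270,110]-.4,z)
S=lambda p,z: ray(j,np.array(p)/4.5+[270,160]-.4,z)
def seg(n,P):
    d=P[1]-P[0]; print(n,P.round(4).tolist(),'mid',P.mean(0).round(4),'len',np.linalg.norm(d).round(4),'deg of -x-normal', np.degrees(np.arctan2(d[1],d[0])).round(2))
seg('strip',T([(75,408),(292,468)],.09))
seg('foot',T([(88,362),(315,428)],.01))
seg('card',T([(157,179),(279,197)],.13))
seg('binback',T([(155,52),(332,82)],.055))
seg('tips',T([(200,388),(176,467)],.155))
seg('S strip',S([(84,184),(271,120)],.09))
seg('S card',S([(247,296),(357,242)],.13))
E
```

```text
strip [[0.4823, 0.0671, 0.09], [0.4425, -0.0683, 0.09]] mid [ 0.4624 -0.0006  0.09  ] len 0.1412 deg of -x-normal -106.38
foot [[0.5256, 0.0629, 0.01], [0.479, -0.0878, 0.01]] mid [ 0.5023 -0.0124  0.01  ] len 0.1577 deg of -x-normal -107.2
card [[0.6191, 0.0134, 0.13], [0.6066, -0.0621, 0.13]] mid [ 0.6129 -0.0243  0.13  ] len 0.0765 deg of -x-normal -99.44
binback [[0.7261, 0.0151, 0.055], [0.7037, -0.1019, 0.055]] mid [ 0.7149 -0.0434  0.055 ] len 0.1191 deg of -x-normal -100.81
tips [[0.4833, -0.0114, 0.155], [0.4359, 0.0035, 0.155]] mid [ 0.4596 -0.004   0.155 ] len 0.0497 deg of -x-normal 162.51
S strip [[0.4446, -0.0632, 0.09], [0.485, 0.0701, 0.09]] mid [0.4648 0.0035 0.09  ] len 0.1393 deg of -x-normal 73.16
S card [[0.6134, -0.065, 0.13], [0.6273, 0.0155, 0.13]] mid [ 0.6203 -0.0247  0.13  ] len 0.0817 deg of -x-normal 80.21
```

Clip at about (0.4635, 0.000) with its x axis at yaw -16.7°. Card top middle at about (0.6165, -0.024), yaw about -10°. I'll head for the clip in steps.

```bash
python3 -m creep '[[0,-0.42,-0.46,0,0],[0,-0.85,-0.93,0,0],[0,-0.85,-0.93,0,0]]' 40
```

```text
t: 1.08
position: [0.3046, 0.4697, 0.2305]
orientation: [[-0.913, 0.409, 0.001], [0.409, 0.912, -0.005], [-0.002, -0.004, -1.0]]
contact_force: [-1.1, -0.9, 0.2]
width: 0.0852
```

```bash
python3 -m creep '[[0,-0.42,-0.46,0,0],[0,-0.85,-0.93,0,0]]' && python3 -m creep '[[0,-0.42,-0.46,0,0],[0,-0.85,-0.93,0,0]]' && python3 -m creep '[[0,-0.42,-0.46,0,0],[0,-0.85,-0.93,0,0]]'
```

```text
t: 1.32
position: [0.3413, 0.3583, 0.2317]
orientation: [[-0.918, 0.398, 0.001], [0.398, 0.918, 0.001], [-0.0, 0.002, -1.0]]
contact_force: [0.8, 0.5, 1.4]
width: 0.0852
t: 1.58
position: [0.3822, 0.2393, 0.2319]
orientation: [[-0.917, 0.399, 0.001], [0.399, 0.917, 0.001], [-0.001, 0.002, -1.0]]
contact_force: [0.5, 0.8, 0.1]
width: 0.0851
t: 1.82
position: [0.4227, 0.1212, 0.2321]
orientation: [[-0.917, 0.399, 0.002], [0.399, 0.917, 0.001], [-0.001, 0.002, -1.0]]
contact_force: [0.5, 0.1, -1.4]
width: 0.0857
```

```bash
python3 -m creep '[[0,-0.3,-0.3,0,0.1],[0,-0.6,-0.6,0,0.2],[0,-0.6,-0.6,0,0.3],[0,-0.6,-0.6,0,0.4],[0,-0.6,-0.6,0,0.5]]'; python3 -m creep '[[0,0,0,0,0.1],[0,0,0,0,0.2],[0,0,0,0,0.3],[0,0,0,0,0.42],[0,0,0,0,0.42]]'
```

```text
t: 2.45
position: [0.4533, 0.0437, 0.2317]
orientation: [[-0.361, 0.933, 0.001], [0.933, 0.361, 0.0], [0.0, 0.001, -1.0]]
contact_force: [-0.0, 0.4, -0.6]
width: 0.0853
t: 3.08
position: [0.4532, 0.0438, 0.2317]
orientation: [[0.279, 0.96, 0.001], [0.96, -0.279, 0.0], [0.001, 0.001, -1.0]]
contact_force: [-0.3, -0.6, 0.2]
width: 0.0855
```

```bash
python3 -m creep '[[0,-0.39,0.22,0,0.005],[0,-0.39,0.22,0,0.005],[0,-0.39,0.22,0,0.005]]'; python3 - <<'E'
from h import *
s=ctrl.sense(); print(s['position'],s['orientation'][:,1])
i=ctrl.camera_info('wrist'); im=ctrl.camera('wrist'); cv2.imwrite('pics/w1.png',im[:,:,::-1])
for t in('clip','clip_handles','rack'):
    for r in ctrl.landmark_of('wrist',t): print(t,round(r['confidence'],2),w(0,r['point'],i).round(4))
im=ctrl.camera('top'); cv2.imwrite('pics/t1.png',im[:,:,::-1])
E
```

```text
t: 3.45
position: [0.4629, -0.0001, 0.2314]
orientation: [[0.288, 0.958, 0.0], [0.958, -0.288, 0.001], [0.001, 0.0, -1.0]]
contact_force: [0.8, 0.1, -0.4]
width: 0.0857
[ 4.62925241e-01 -7.34824125e-05  2.31423597e-01] [ 9.57567065e-01 -2.88210539e-01  4.32930252e-05]
clip 0.92 [ 0.4602 -0.0007  0.1004]
clip_handles 0.59 [ 0.46   -0.0026  0.1464]
rack 0.6 [ 0.4672 -0.0014 -0.0005]
```

View pics/w1.png

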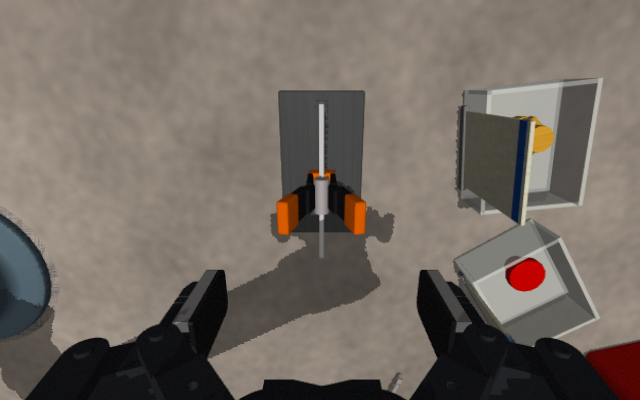

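Wrist view: the strip is vertical at column 322 and the fingers are symmetric about it (225 and 420). The handles' orange ends are at about (288,215) and (355,214), and the card's top edge runs from (534,120) to (523,222). I'll check the offsets along the pin and the card from here.

```bash
python3 - <<'E'
from h import *
i=ctrl.camera_info('wrist')
print(ray(i,[(288,199),(300,235),(344,199),(355,235)],.159).round(4))
print(ray(i,[(532,120),(523,223)],.13).round(4))
import cv2
im=cv2.imread('pics/w1.png'); a=cv2.resize(im[80:270,250:390],None,fx=3,fy=3,interpolation=2); b=cv2.resize(im[80:240,440:620],None,fx=3,fy=3,interpolation=2)
cv2.imwrite('pics/w1a.png',a); cv2.imwrite('pics/w1b.png',b)
E
```

```text
[[ 0.445   0.0201  0.159 ]
 [ 0.4447 -0.0074  0.159 ]
 [ 0.4812  0.0093  0.159 ]
 [ 0.4815 -0.0184  0.159 ]]
[[ 0.6222  0.0182  0.13  ]
 [ 0.6086 -0.0592  0.13  ]]
```

View pics/w1a.png

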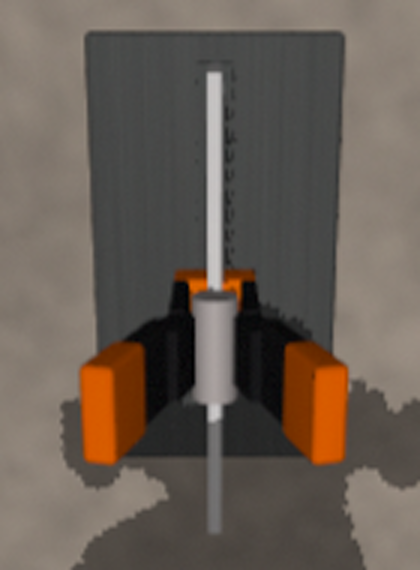

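View pics/w1b.png

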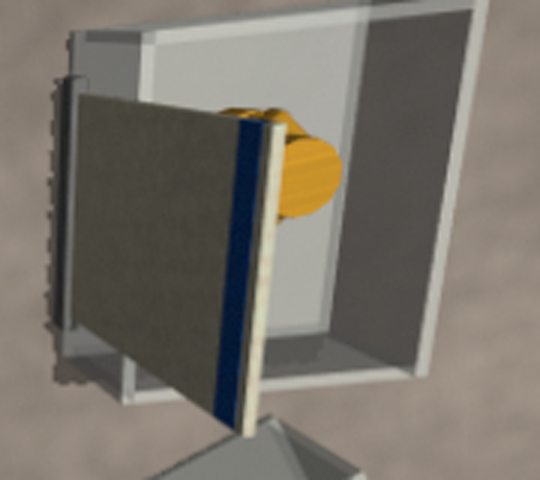

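Everything agrees within 2 mm, so I'll descend and squeeze.

```bash
python3 -m creep '[[0,0,0,0.4,0],[0,0,0,0.8,0],[0,0,0,1.0,0],[0,0,0,1.0,0]]' && python3 -m creep '[[0,0.01,0,0.07,0],[0,0.01,0,0.07,0]]' && python3 -m creep '[[0.3,0,0,0,0],[0.45,0,0,0,0],[0.6,0,0,0,0],[0.75,0,0,0,0],[0.9,0,0,0,0]]' 40; python3 -m creep '[[1,0,0,0,0],[1,0,0,0,0],[1,0,0,0,0],[1,0,0,0,0]]' 40
python3 - <<'E'
from h import *
i=ctrl.camera_info('wrist'); im=ctrl.camera('wrist'); cv2.imwrite('pics/w2.png',im[:,:,::-1])
for r in ctrl.landmark_of('wrist','clip'): print(round(r['confidence'],2),w(0,r['point'],i).round(4))
im=ctrl.camera('scene'); cv2.imwrite('pics/s2.png',cv2.resize(im[100:300,220:440,::-1],None,fx=3,fy=3,interpolation=2))
for r in ctrl.landmark_of('scene','clip'): print(round(r['confidence'],2),w('scene',r['point']).round(4))
E
```

```text
t: 4.2
position: [0.461, -0.0002, 0.1297]
orientation: [[0.289, 0.957, -0.004], [0.957, -0.289, -0.001], [-0.002, -0.004, -1.0]]
contact_force: [0.5, -0.1, -0.1]
width: 0.0855
t: 4.45
position: [0.4636, 0.0008, 0.1248]
orientation: [[0.289, 0.957, 0.001], [0.957, -0.289, 0.0], [0.001, 0.001, -1.0]]
contact_force: [-0.1, 0.2, 0.0]
width: 0.0854
t: 5.08
position: [0.4646, 0.0014, 0.1276]
orientation: [[0.29, 0.957, 0.001], [0.957, -0.29, 0.003], [0.003, 0.0, -1.0]]
contact_force: [-5.5, 1.3, 19.0]
width: 0.0262
t: 5.58
position: [0.4646, 0.0013, 0.1276]
orientation: [[0.29, 0.957, 0.001], [0.957, -0.29, 0.003], [0.003, 0.001, -1.0]]
contact_force: [-5.4, 0.9, 18.0]
width: 0.0265
0.66 [ 0.4601 -0.0026  0.1007]
0.78 [0.4634 0.0021 0.104 ]
0.28 [ 0.4618 -0.0021  0.0601]
```

View pics/w2.png

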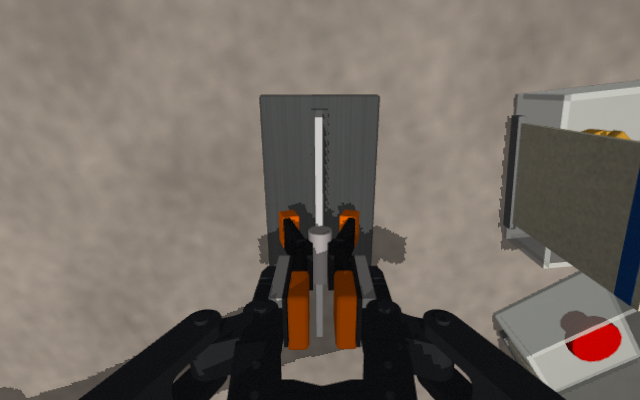

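View pics/s2.png

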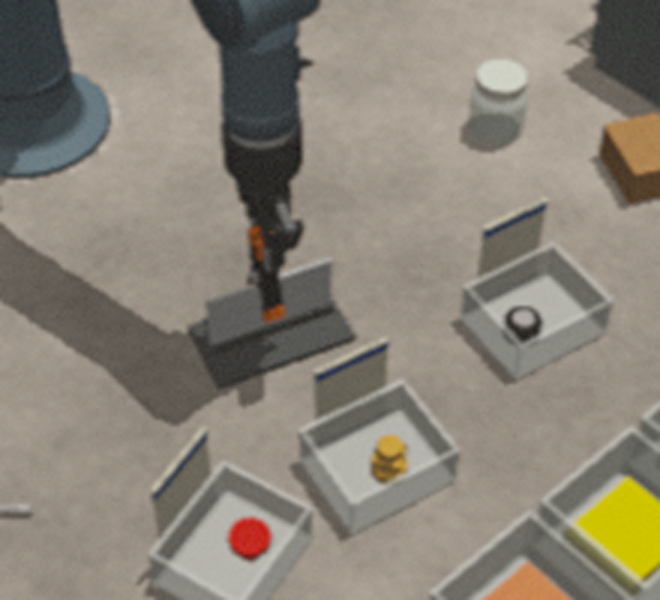

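Wrist view: the handles are parallel between the pads (orange at (298,310) and (346,310)), the jaws are open (290 and 349), and the strip is centred at 319. It's fully squeezed and upright on the rack. Now lifting.

```bash
python3 -m creep '[[1,0,0,-0.15,0],[1,0,0,-0.4,0],[1,0,0,-0.7,0],[1,0,0,-1,0],[1,0,0,-1,0]]'
python3 - <<'E'
from h import *
s=ctrl.sense();print(s['position'])
i=ctrl.camera_info('wrist'); im=ctrl.camera('wrist'); cv2.imwrite('pics/w3.png',im[:,:,::-1])
for t in ('clip','clip_jaws','card_1'):
  for r in ctrl.landmark_of('wrist',t): print(t,round(r['confidence'],2),w(0,r['point'],i).round(4))
im=ctrl.camera('scene'); cv2.imwrite('pics/s3.png',cv2.resize(im[100:300,220:440,::-1],None,fx=3,fy=3,interpolation=2))
for r in ctrl.landmark_of('scene','clip'): print(round(r['confidence'],2),w('scene',r['point']).round(4))
E
```

```text
t: 6.4
position: [0.4652, 0.0005, 0.2269]
orientation: [[0.29, 0.957, 0.006], [0.957, -0.29, 0.002], [0.004, 0.006, -1.0]]
contact_force: [-0.3, 0.3, -1.5]
width: 0.0261
[4.65192815e-01 4.64620551e-04 2.26884370e-01]
clip_jaws 0.38 [ 6.688e-01 -3.560e-02 -1.000e-04]
clip_jaws 0.34 [ 0.4647 -0.0052  0.1972]
card_1 0.75 [ 0.5977 -0.2171  0.1293]
card_1 0.66 [ 0.6196 -0.024   0.1295]
card_1 0.53 [ 0.6541 -0.2063 -0.0043]
0.17 [ 0.4587 -0.0025  0.1573]
```

View pics/w3.png

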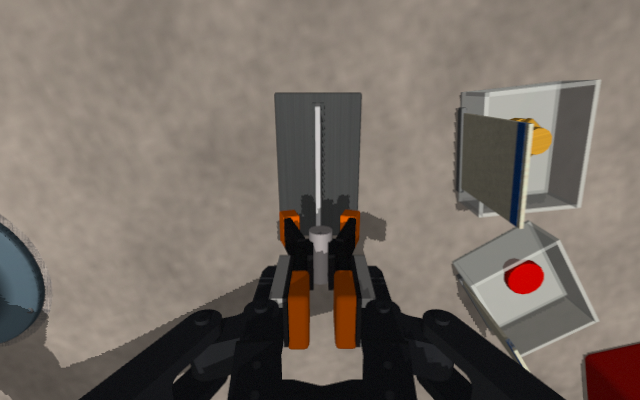

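View pics/s3.png

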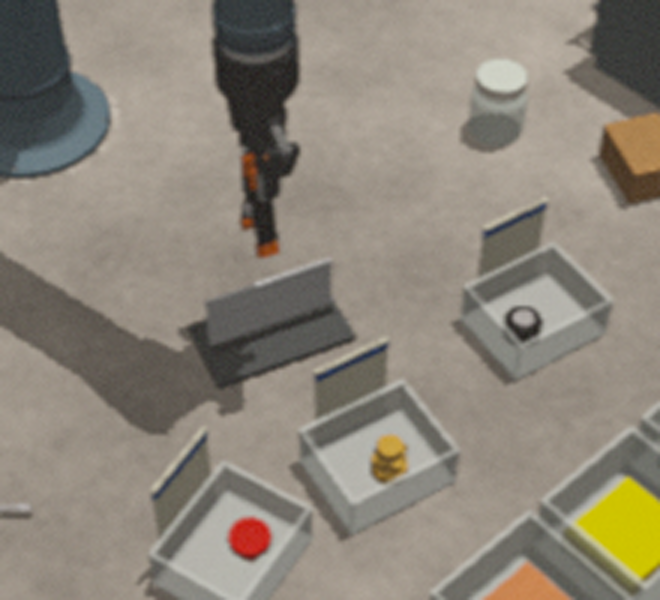

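The clip is lifted and its picture in the gripper is unchanged (jaws 290/349), so there was no slip. Pivot is at about z 0.201 and the tips at about 0.151, above the cards. Moving over the card.

```bash
python3 -m creep '[[1,0.05,0.3,-0.05,-0.04],[1,0.1,0.6,-0.05,-0.076],[1,0.1,0.8,-0.05,-0.076],[1,0.1,0.8,-0.05,-0.076]]'
python3 - <<'E'
from h import *
s=ctrl.sense();print(s['position']); R=s['orientation']; print(R[:,1],s['width'])
print('to go tool', (R.T@(np.array([.617,-.0235,s['position'][2]])-s['position'])).round(4), np.degrees(np.arctan2(R[1,1],R[0,1])))
i=ctrl.camera_info('wrist'); im=ctrl.camera('wrist'); cv2.imwrite('pics/w4.png',im[:,:,::-1])
for t in ('card_1',):
  for r in ctrl.landmark_of('wrist',t): print(t,round(r['confidence'],2),w(0,r['point'],i).round(4))
E
```

```text
t: 7.2
position: [0.543, -0.0138, 0.2282]
orientation: [[0.175, 0.985, -0.002], [0.985, -0.175, -0.002], [-0.002, -0.001, -1.0]]
contact_force: [-0.8, 0.0, -1.5]
width: 0.0257
[ 0.54297945 -0.01379775  0.22821359]
[ 0.98462175 -0.17469585 -0.00116736] 0.025741364569908647
to go tool [ 0.0034  0.0746 -0.0001] -10.06096606305425
card_1 0.95 [ 0.6161 -0.0266  0.1273]
card_1 0.94 [ 0.6007 -0.2188  0.1278]
```

View pics/w4.png

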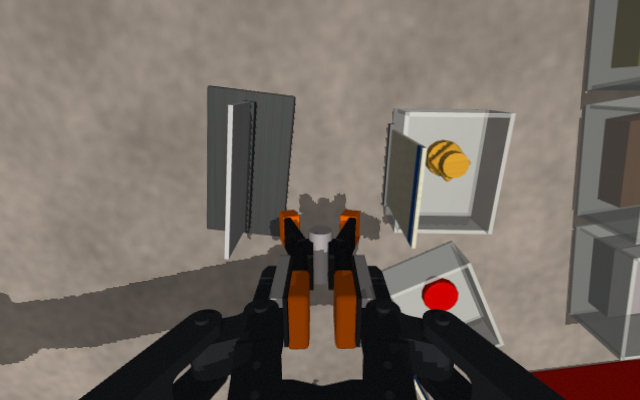

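```bash
python3 - <<'E'
from h import *
i=ctrl.camera_info('wrist')
im=cv2.imread('pics/w4.png'); cv2.imwrite('pics/w4b.png',cv2.resize(im[90:260,370:530],None,fx=3.5,fy=3.5,interpolation=2))
def f(a,z):
    P=ray(i,a,z); d=P[0]-P[1]; print(P.round(4).tolist(),P.mean(0).round(4),np.linalg.norm(d).round(4),np.degrees(np.arctan2(d[1],d[0]))-90)
f([(424,147),(413.5,247)],.13); f([(236,103),(228,258)],.09); f([(514,113),(492,234)],.055)
f([(396,110),(514,113)],.055)
E
```

```text
[[0.6211, 0.0178, 0.13], [0.607, -0.0601, 0.13]] [ 0.614  -0.0211  0.13  ] 0.0792 -10.223086394895404
[[0.4862, 0.0703, 0.09], [0.4433, -0.0636, 0.09]] [0.4648 0.0033 0.09  ] 0.1406 -17.77844070961922
[[0.723, 0.0182, 0.055], [0.7026, -0.0996, 0.055]] [ 0.7128 -0.0407  0.055 ] 0.1195 -9.839809685086792
[[0.6187, 0.0394, 0.055], [0.723, 0.0182, 0.055]] [0.6708 0.0288 0.055 ] 0.1065 78.4811609636684
```

View pics/w4b.png

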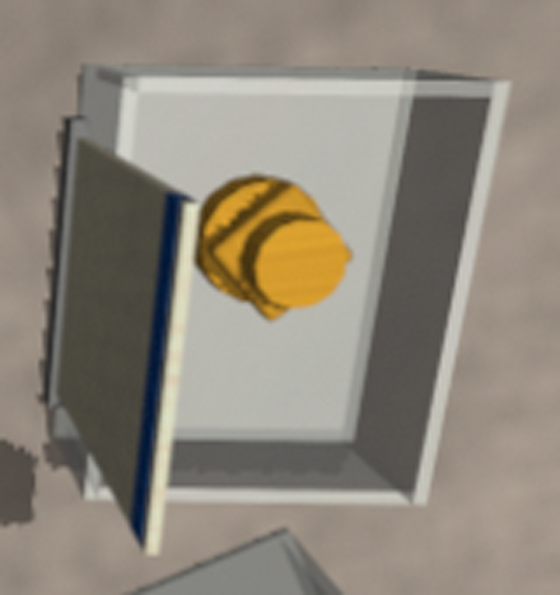

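Card middle is at about (0.615, -0.022), yaw -10.1°, and the tool is already at -10.1°. I'll move over it and then check in the wrist picture before lowering.

```bash
python3 -m creep '[[1,0.04,0.3,0,0],[1,0.04,0.6,0,0],[1,0.04,0.72,0,0],[1,0.04,0.72,0,0],[1,0.04,0.72,0,0]]'
python3 - <<'E'
from h import *
i=ctrl.camera_info('wrist'); im=ctrl.camera('wrist'); cv2.imwrite('pics/w5.png',im[:,:,::-1])
for t in ('card_1',):
  for r in ctrl.landmark_of('wrist',t): print(t,round(r['confidence'],2),w(0,r['point'],i).round(4))
im=ctrl.camera('scene'); cv2.imwrite('pics/s5.png',cv2.resize(im[130:290,250:430,::-1],None,fx=3.6,fy=3.6,interpolation=2))
E
```

```text
t: 7.92
position: [0.6127, -0.0216, 0.229]
orientation: [[0.174, 0.985, -0.002], [0.985, -0.174, 0.001], [0.0, -0.002, -1.0]]
contact_force: [-1.4, -0.2, -1.3]
width: 0.0262
card_1 0.75 [ 0.616  -0.0244  0.1265]
card_1 0.51 [ 0.6123 -0.0264  0.2023]
```

View pics/w5.png

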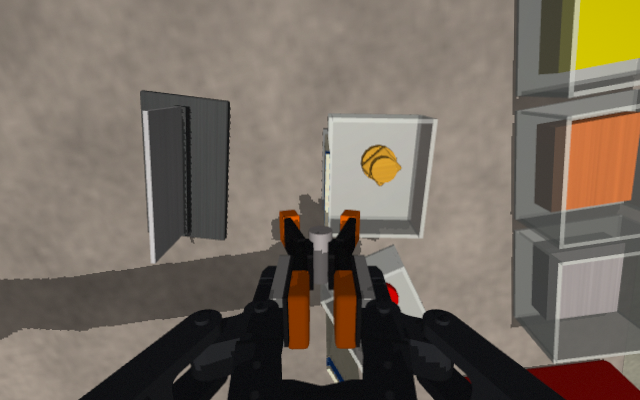

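View pics/s5.png

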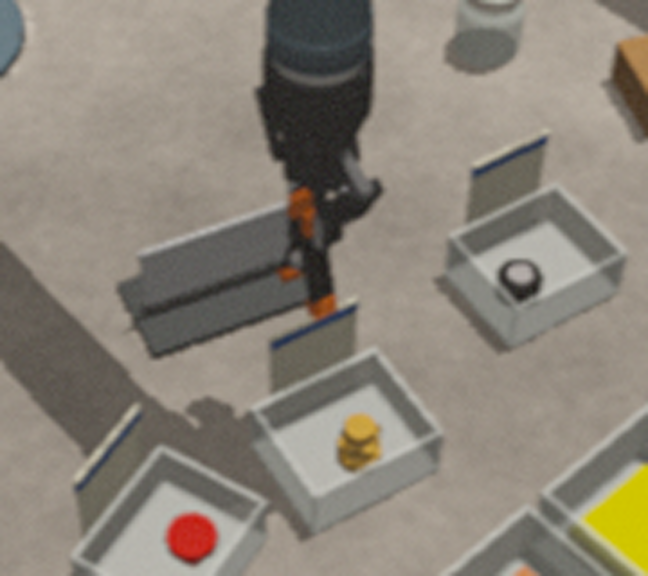

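```bash
python3 - <<'E'
from h import *
i=ctrl.camera_info('wrist');s=ctrl.sense();R=s['orientation']
for px in [(327.5,150),(327.5,210),(320.5,180)]:
    P=ray(i,px,.13)[0]; print(P.round(4),(R.T@(P-s['position'])).round(4))
im=cv2.imread('pics/w5.png'); cv2.imwrite('pics/w5b.png',cv2.resize(im[105:255,270:400],None,fx=4,fy=4,interpolation=2))
E
```

```text
[0.6248 0.0193 0.13  ] [0.0421 0.0043 0.0994]
[ 0.6171 -0.0262  0.13  ] [-0.0041  0.0047  0.0993]
[ 0.6159 -0.0019  0.13  ] [ 0.0197 -0.0007  0.0994]
```

View pics/w5b.png

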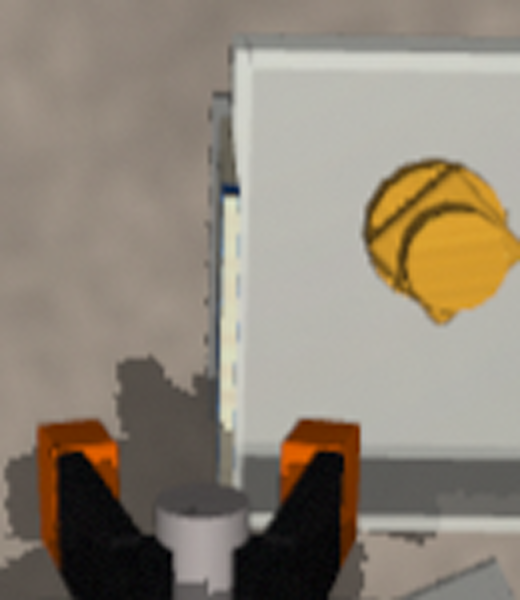

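The card's top edge (cream, column 327.5) is about 5 mm toward +tool-y from the clip's mid-plane (column 320.5) and about 2 mm along tool x. I'll correct that and look again.

```bash
python3 -m creep '[[1,0.02,0.05,0,0],[1,0.02,0.05,0.1,0],[1,0.02,0.05,0.1,0],[1,0.02,0.05,0.1,0]]'
python3 - <<'E'
from h import *
i=ctrl.camera_info('wrist'); im=ctrl.camera('wrist'); 
s=ctrl.sense();R=s['orientation']
cv2.imwrite('pics/w6b.png',cv2.resize(im[105:255,270:400,::-1],None,fx=4,fy=4,interpolation=2))
print(proj(i,s['position']+R@np.array([[0.042,0.,0],[0,0,0]]).T[:, :1].ravel()+[0,0,.13-s['position'][2]]))
E
```

```text
t: 8.57
position: [0.6191, -0.0207, 0.2188]
orientation: [[0.174, 0.985, -0.001], [0.985, -0.174, -0.0], [-0.0, -0.001, -1.0]]
contact_force: [-0.9, -0.0, -0.4]
width: 0.026
[[321.80907543 152.74644972]]
```

View pics/w6b.png

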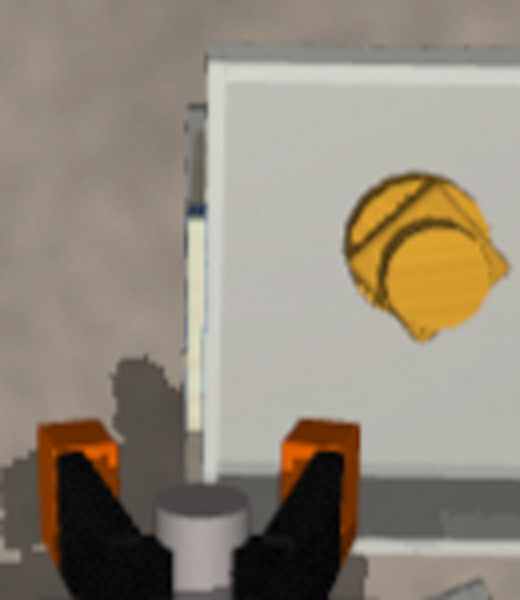

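The card edge is now at zoom column 197, against the jaw middle and pin at 200–203, so it's within about 1.5 mm. Lowering.

```bash
python3 -m creep '[[1,0,-0.01,0.08,0],[1,0,-0.01,0.16,0],[1,0,-0.01,0.25,0],[1,0,-0.01,0.33,0],[1,0,-0.01,0.33,0]]'; python3 -m creep '[[1,0,0,0,0],[1,0,0,0,0],[1,0,0,0,0]]'
python3 - <<'E'
from h import *
i=ctrl.camera_info('wrist'); im=ctrl.camera('wrist'); 
cv2.imwrite('pics/w7b.png',cv2.resize(im[105:355,240:400,::-1],None,fx=2.4,fy=2.4,interpolation=2))
for c in('wrist','scene'):
  for t in ('clip','clip_jaws','clip_throat','card_1'):
    for r in ctrl.landmark_of(c,t): print(c,t,round(r['confidence'],2),w(0,r['point'],i if c=='wrist' else ctrl.camera_info(c)).round(4))
  if c=='wrist':
    im=ctrl.camera('scene'); cv2.imwrite('pics/s7.png',cv2.resize(im[150:270,270:400,::-1],None,fx=5,fy=5,interpolation=2))
im=ctrl.camera('top'); cv2.imwrite('pics/t7.png',cv2.resize(im[90:250,200:430,::-1],None,fx=3.2,fy=3.2,interpolation=2))
E
```

```text
t: 9.25
position: [0.6176, -0.0204, 0.185]
orientation: [[0.174, 0.985, -0.002], [0.985, -0.174, -0.0], [-0.001, -0.002, -1.0]]
contact_force: [0.1, 0.7, -1.1]
width: 0.0261
t: 9.62
position: [0.6187, -0.0205, 0.1867]
orientation: [[0.174, 0.985, 0.001], [0.985, -0.174, 0.0], [0.0, 0.001, -1.0]]
contact_force: [0.5, -0.3, -1.4]
width: 0.026
wrist clip 0.8 [ 0.6187 -0.0215  0.1605]
wrist clip_jaws 0.56 [ 4.654e-01 -2.000e-04  2.500e-03]
wrist clip_throat 0.88 [ 0.617  -0.0245  0.148 ]
wrist clip_throat 0.47 [ 0.4659  0.001  -0.0005]
wrist card_1 0.67 [ 0.617  -0.0228  0.1301]
scene clip 0.7 [ 0.6159 -0.0239  0.1587]
scene clip 0.49 [0.4672 0.0074 0.0013]
scene clip_jaws 0.64 [ 0.618  -0.0253  0.1186]
scene clip_jaws 0.26 [0.4646 0.0034 0.0027]
scene clip_throat 0.5 [ 0.6167 -0.0248  0.1514]
scene card_1 0.74 [ 0.6161 -0.0237  0.1315]
scene card_1 0.7 [0.592  0.2296 0.1291]
scene card_1 0.63 [ 0.6045 -0.2137  0.1293]
```

View pics/w7b.png

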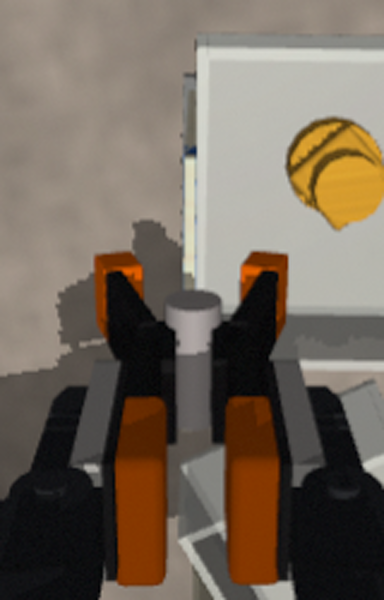

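View pics/s7.png

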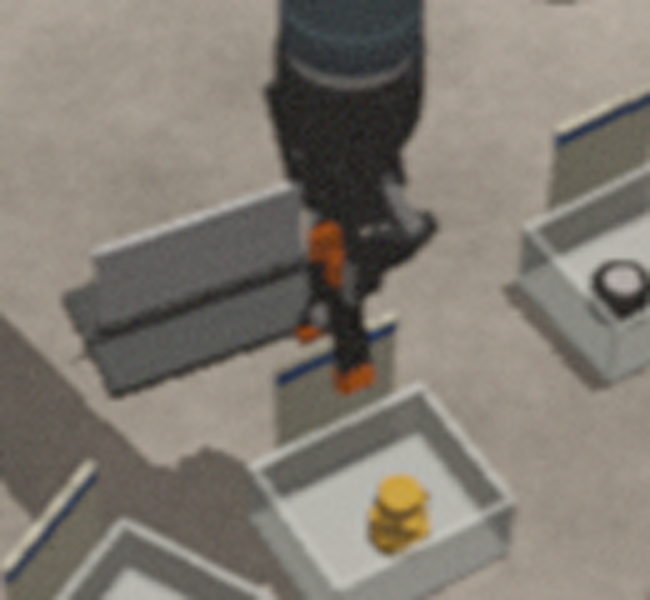

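View pics/t7.png

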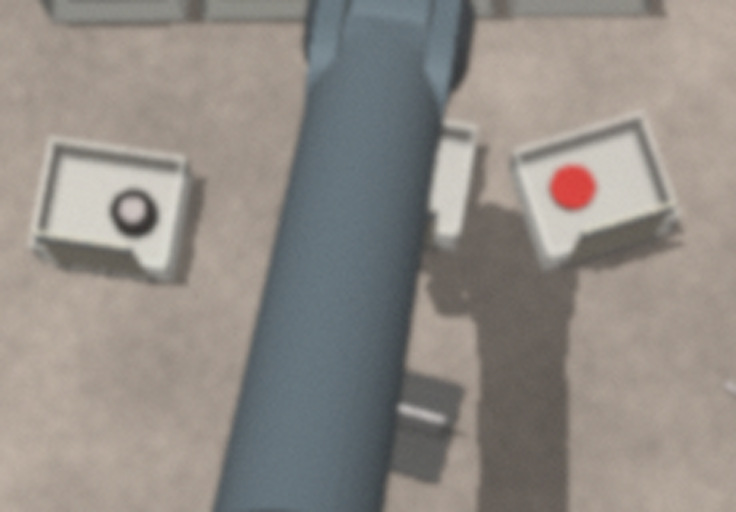

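The jaws straddle the card. In the wrist view the card edge is at zoom column about 190 and the jaw middle about 192. The networks put the pivot at z of about 0.160 and the card top at 0.130. There's no contact force and the bins are unmoved, so I'm handing in.

```bash
python3 - <<'E'
from bench import ctrl
ctrl.sign_off(); s=ctrl.sense(); print(s['t'],s['position'],s['width'],s['contact_force'])
E
```

```text
the job is handed in; nothing more can be done
the job is handed in; nothing more can be done
```

The clip is held open over the card of the middle bin, the one with the brass fitting, and the job is handed in. I squeezed it fully open on its rack, lifted it off, turned it square to the card and lowered the jaws over the card's top edge, using under 11 s of the 38 s.

What the last checks before hand-in showed:
- **Grip:** the opening was 26 mm, a little under the 28 mm given for fully squeezed, and the handles looked parallel in the wrist view.
- **Depth:** the pivot was at about z 0.160 and the card's top edge about 0.130, so the edge sits about 30 mm under the pivot.
- **Centring:** in the last picture the card edge was about 1–2 mm from the jaws' mid-plane. The sideways offset was about 2–3 mm.
- **Squareness:** the tool matched the card's yaw, both about -10°, and the clip was upright.
- **Contact:** the wrist force was at its usual 1 to 1.5 N noise level, and I saw nothing disturbed. The arm hid most of the middle bin in the last top view, so I checked that bin only in the wrist and scene views.

No check failed. The position estimates of the card from the different cameras differed by up to about 7 mm, so I centred it finally on the wrist picture. The read-out I tried after hand-in was refused, so I have no reading from the final second.

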